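# Sieve the polishing balls from the tumbled castings

### The arm

A 7-joint arm with a two-finger parallel gripper is mounted at the origin on the work surface. World frame = base frame: x ahead of the robot, y to its left, z up, the work surface at z = 0. Lengths are in m, angles in rad, forces in N, time in s.
With the tool pointing down it reaches from about 0.375 to 0.925 m from the base axis. Payload 3.1 kg.
Tool frame: the origin (TCP) lies midway between the tips of the shut fingers; the grasp point (between the pads) lies 19 mm behind it (env.pinch_z is the distance from the TCP to the grasp point, in m); z points along the fingers, y is the line along which they close (so a half turn about z gives the same grasp; the last joint's range is limited). The gripper opens to 85 mm and grips with 20 to 120 N. Pads are 22 mm wide; open, the fingers measure 114 mm over their backs; the gripper's body (76 mm by 85 mm) begins 54 mm behind the grasp point. The pads swing forward as they close: fully open they stand 13 mm farther back than shut.
Start: joints at [-1.235, 0.383, 0.044, 1.598, -0.018, 1.161, -0.05], TCP at [0.273, 0.59, 0.231] pointing down, gripper open.
Joint ranges: [-2.61, 2.61], [-0.41, 2.15], [-1.48, 1.57], [0, 2.5], [-1.57, 4.71], [0.05, 1.97], [-2.85, 2.85]. Speed limits (rad/s): [2.79, 2.79, 3.14, 3.14, 3.14, 3.14, 3.14].

### API

Orientations are given as a 3x3 rotation matrix whose columns are the frame's x, y, z axes.
In Python, from cell import monitor, read_camera, order, look_for, tip_of, env gives the robot as it stands. The module is installed in compiled form; this text tells all that it offers.
- The arm moves only by the shell command python3 -m inch 'ROWS' [FORCE]. ROWS is JSON, a list of rows, each an object of numbers: "x", "y", "z": the shift along the tool's x, y, z in m; "wx", "wy", "wz": the turn, a rotation vector about the tool's x, y, z in degrees; "gripper": the opening, from 0 (shut) to 1 (fully open). In form: [{"x": .., "y": .., "z": .., "wx": .., "wy": .., "wz": .., "gripper": ..}, ...]. A call has 1 to 20 rows; each row is the pose to reach, as a shift and turn from the pose commanded when the call began, along the tool's axes at that moment; what a row does not reach only later rows make up. A row lasts 1/10 s, in which the tool goes at most 50 mm and 8.59 degrees, less where a joint would pass 70% of its speed; a pose out of reach is approached as far as the arm can. A call with a gripper value outside its range is refused whole. The fingers move at their own pace and stop on an object; FORCE is the grip in N (left out, the last holds). Time passes only in rows, so rows that repeat a pose let the fingers close. It gives the time, the measured TCP pose, the force, the opening and the grip force at its end, in the units of the state.
- monitor.get_state(): the state, without advancing time (a new reading comes with each control period).
- read_camera(name): name is "scene" or "top" or "wrist"; returns a dict with "image" (420x560x3 uint8, red, green, blue), "range_z" (420x560 float32, m along the optical axis (not along the pixel's ray), 0 where there is no reading), "camera_matrix" (3x3 intrinsics, pixels), "R" (3x3) and "t" (3): a world point X has camera coordinates R X + t; the wrist camera has in their place "tool_from_camera" (4x4, takes a point from camera to tool coordinates, whose origin is the TCP and whose axes are the flange's). Camera axes: x right, y down, z forward; pixel columns grow to the right and rows downward; lengths in m; the calibration is good to about 2 mm. A picture is of the moment at which its call begins: read the wrist's pose just before it.
- order.finish_job(): hands the job in; it is judged then, once.
Trained networks look in a picture, given as the dict that the camera call returned (one of the last four; its "shot" number tells which), for a name from the list of things; names that differ only in an ending like _2 or _b are one class to them, and where a whole thing is asked for, a point or a joint stands for the part that bears it (a point fixed in the world has none). Each returns a list of dicts, best first, with "score" (0 to 1); they miss things now and then, are a little off and sometimes report something else, mostly with a low value. They report only what shows in the picture. A call takes as long as a camera call. They do not tell look-alikes from the thing itself.
- look_for(picture, label): "xyz" ([x, y, z] in m, in world coordinates, good to about 4 mm: the middle of the surface that is visible of it).
- tip_of(picture, label): "xyz" ([x, y, z] in m, in world coordinates, good to about 4 mm: a listed point, or the origin of a listed thing).
The state is a dict: "clock": time; "qpos": joint angles; "dq": joint speeds; "joint_torque": joint torques, N m; "tool_pos": TCP position; "eef_rot": TCP orientation; "ft_force": force on the tool from outside, world axes, zero at the start; "torque": the same for the moment, N m; "width": opening from 0.0 (shut) to 1.0 (fully open); "gripper_force": force on a finger pad.
Only numpy, scipy, OpenCV 4.12 (cv2) and the standard library are available. Lean on these libraries where they do the work, as an engineer would, in place of code of your own. Each camera call takes 0.05 s, during which the arm holds its last target. There are 200 camera calls.

### The job

The steel sieve pan on the rubber mat holds two castings mixed with the steel balls they were polished with. Lift it by its carrying bar and tilt it over the round tub so that all five balls fall through the slots into the tub while both castings stay in the pan; then tip the castings out over the pan's open front into the rectangular tray (do not pick them up with the gripper). Set the empty pan back upright on the middle of its mat, let go, and leave the brick, the tin and the hammer where they are.

Things in the scene. Friction and masses are not known exactly. Their poses are not given: they have to be found in the camera images.
- pan: Loose steel sieve pan on the mat, 0.35 kg empty, about 0.83 kg loaded. 172 mm front to rear (x), 180 mm wide (y; 190 over the bar's uprights), walls 65 mm high at rear (+x) and sides; the front (-x) is open. Origin: centre of its underside, z up. Inner floor 20 mm above the underside: solid at the rear (x -12 to 82 mm), slotted at the front. A straight carrying bar spans above it along y.
- pan_bar (a point): Middle of the pan's wooden carrying bar, the place to grip: 15 mm to +x of the pan's origin and 112 mm above its underside. The bar runs along the pan's y, is 14 mm thick (along x), 24 mm high and about 180 mm free between its uprights; 74 mm of free height from its underside down to the ribs. Axes as the pan.
- pan_slots (a point): Middle of the slots, 46 mm to -x of the pan's origin, 20 mm up. Four round ribs (tops 26 mm up, y = -54, -18, 18, 54 mm) run front to rear; between them lie five channels 28 mm wide, each ending in an open slot 28 x 68 mm (x -80 to -12 mm). With the pan tilted front down by some 8 to 13 degrees the balls begin to roll along the channels and drop through the slots.
- pan_lip (a point): Middle of the pan's open front edge, 86 mm to -x of its origin, 22 mm up; nothing stands above the ribs here. Castings stay put by friction until the pan is tilted front down by about 27 to 36 degrees, then slide along the ribs and out over this edge; 45 to 50 degrees clears them surely.
- mat: Black rubber mat, 230 x 230 x 4 mm, fixed on the bench, where the pan stands at the start. Origin: centre of its underside, at bench height; its top is 4 mm higher.
- tub: Round grey tub for the balls, fixed on the bench: rim radius 115 mm, 65 mm high, open above. Origin: centre of its underside, on the bench.
- tray: Rectangular plywood tray for the castings, fixed on the bench: 230 mm (its x) by 250 mm (its y) outside, 60 mm high, walls and floor 8 mm, open above. Origin: centre of its underside, on the bench.
- ball0_center (a point): Centre of one of five equal steel polishing balls, 22 mm diameter, 44 g, at the start lying in the channels of the pan, one in each, on the solid floor in front of the castings.
- ball1_center (a point): Centre of one of five equal steel polishing balls, 22 mm diameter, 44 g, at the start lying in the channels of the pan, one in each, on the solid floor in front of the castings.
- ball2_center (a point): Centre of one of five equal steel polishing balls, 22 mm diameter, 44 g, at the start lying in the channels of the pan, one in each, on the solid floor in front of the castings.
- ball3_center (a point): Centre of one of five equal steel polishing balls, 22 mm diameter, 44 g, at the start lying in the channels of the pan, one in each, on the solid floor in front of the castings.
- ball4_center (a point): Centre of one of five equal steel polishing balls, 22 mm diameter, 44 g, at the start lying in the channels of the pan, one in each, on the solid floor in front of the castings.
- casting0: One of two equal aluminium bearing-block castings, 76 mm long (its y), 44 mm (its x), 46 mm high: a flat base with a round boss on top; 0.13 kg. Origin: centre of its underside. At the start they stand side by side on the ribs at the pan's rear wall.
- casting0_center (a point): Centre of casting 0, 23 mm above its underside.
- casting1: One of two equal aluminium bearing-block castings, 76 mm long (its y), 44 mm (its x), 46 mm high: a flat base with a round boss on top; 0.13 kg. Origin: centre of its underside. At the start they stand side by side on the ribs at the pan's rear wall.
- casting1_center (a point): Centre of casting 1, 23 mm above its underside.
- brick: Bystander: half of a grey fire brick, 114 x 114 x 64 mm, lying loose beyond the work. Origin: centre of its underside.
- can: Bystander: green tin, 66 mm diameter, 100 mm high, standing loose beyond the work. Origin: centre of its underside.
- hammer: Bystander: hammer lying loose beyond the work, handle along its x, head at its +x end; 260 mm long, head 90 mm, 26 mm high. Origin: middle of its underside.
Not all that is in view belongs to the job. Several things have the shape of the pan; the one meant has the colours described above.

How it is judged:
By the outcome, as a careful person would: the job done as asked, in the order asked, and still so for the second after the job is handed in, with the robot touching nothing.
It also fails if it takes over 72 s, if anything falls off the work surface, if the arm or the gripper's body presses on something with over 40 N, if the wrist force passes 120 N, or if a joint passes its speed limit or range.

## Working session

There is one attempt and no reset: what is moved stays moved. The work goes in short steps, Python scripts to look and compute and a shell command to move; the robot and the scene stay as the last step left them, time stands still between calls to the robot, and variables do not carry over. Pictures are saved under pics/ and viewed, at most 10 in all, crops included, and the job is handed in when it is done.

```bash
mkdir -p pics; cat > h.py <<'E'
import numpy as np, cv2
from cell import monitor, read_camera, order, look_for, tip_of, env
def save(p,n): cv2.imwrite('pics/'+n+'.png', p['image'][:,:,::-1])
def st():
    s=monitor.get_state(); print('t',s['clock'],'p',np.round(s['tool_pos'],4),'w',round(s['width'],3),'gf',np.round(s['gripper_force'],1),'F',np.round(s['ft_force'],1)); print(np.round(s['eef_rot'],3).tolist(), np.round(s['qpos'],3)); return s
E
python3 - <<'E'
from h import *
s=st()
for c in ['scene','top']:
    p=read_camera(c); save(p,c)
    for l in ['pan','pan_bar','pan_lip','pan_slots','mat','tub','tray','casting0','ball0_center','brick','can','hammer']:
        print(c,l,[(np.round(d['xyz'],3).tolist(),round(d['score'],2)) for d in tip_of(p,l)[:6]])
E
```

```text
t 0.0 p [0.2728 0.5889 0.2299] w 0.998 gf 0.0 F [-0.7 -0.  -0.4]
[[-0.907, 0.42, -0.001], [0.42, 0.907, -0.002], [-0.0, -0.003, -1.0]] [-1.235  0.384  0.044  1.6   -0.018  1.161 -0.05 ]
scene pan [([0.21, 0.344, -0.003], 0.95), ([0.351, 0.652, 0.001], 0.66), ([0.512, 0.338, 0.004], 0.55), ([0.77, -0.22, -0.0], 0.5), ([0.491, 0.404, 0.036], 0.33)]
scene pan_bar [([0.53, 0.34, 0.119], 0.81), ([0.22, 0.352, 0.11], 0.65), ([0.369, 0.644, 0.12], 0.6)]
scene pan_lip [([0.43, 0.305, 0.027], 0.98), ([0.168, 0.268, 0.019], 0.73), ([0.313, 0.732, 0.022], 0.63)]
scene pan_slots [([0.189, 0.297, 0.02], 0.61), ([0.334, 0.696, 0.018], 0.59)]
scene mat [([0.514, 0.342, 0.003], 0.77), ([0.791, 0.005, 0.0], 0.38)]
scene tub [([0.559, -0.318, -0.0], 0.81), ([0.769, 0.234, -0.002], 0.47)]
scene tray [([0.519, 0.017, 0.003], 0.88)]
scene casting0 [([0.554, 0.398, 0.027], 0.78), ([0.58, 0.311, 0.03], 0.7), ([0.522, 0.017, 0.004], 0.24)]
scene ball0_center [([0.553, 0.264, 0.036], 0.37), ([0.531, 0.304, 0.035], 0.37)]
scene brick [([0.789, 0.008, 0.0], 0.96), ([0.582, 0.313, 0.055], 0.25)]
scene can [([0.
[... 378 characters left out ...]
op pan_lip [([0.317, 0.729, 0.02], 0.92), ([0.164, 0.266, 0.02], 0.8), ([0.435, 0.308, 0.024], 0.65)]
top pan_slots [([0.471, 0.317, 0.029], 0.96), ([0.19, 0.303, 0.02], 0.81), ([0.515, 0.34, -0.002], 0.68), ([0.336, 0.691, 0.019], 0.66), ([0.551, 0.393, 0.052], 0.47)]
top mat [([0.517, 0.342, 0.001], 0.66), ([0.582, 0.308, 0.032], 0.31)]
top tub [([0.562, -0.321, 0.007], 0.79)]
top tray [([0.516, 0.021, 0.001], 0.87)]
top casting0 [([0.554, 0.395, 0.03], 0.66), ([0.584, 0.311, 0.03], 0.54)]
top ball0_center []
top brick [([0.787, 0.008, 0.004], 0.62), ([0.52, 0.343, 0.035], 0.49)]
top can [([0.769, 0.236, 0.001], 0.74), ([0.434, 0.31, 0.028], 0.48)]
top hammer [([0.77, -0.22, 0.006], 0.85)]
```

```bash
python3 - <<'E'
import cv2
a=cv2.imread('pics/top.png');b=cv2.imread('pics/scene.png')
import numpy as np
cv2.imwrite('pics/both.png',cv2.resize(np.hstack([a,b]),(800,300)))
E
```

```text
(no output)
```

View pics/top.png

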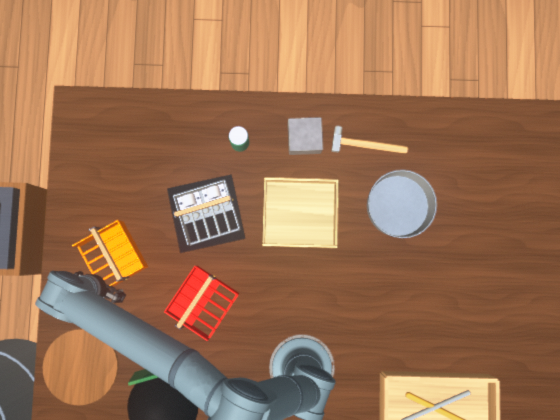

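View pics/scene.png

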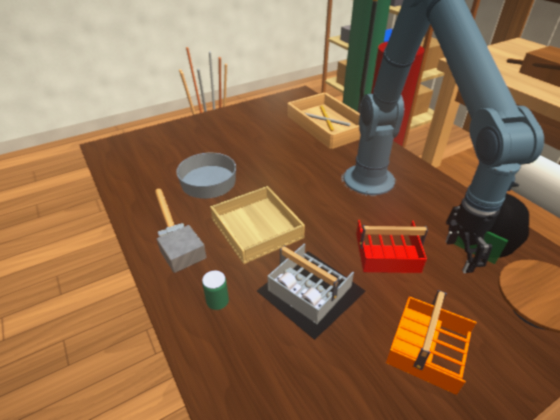

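The pan shape appears three times in the top view: orange (108,250), red (202,302), and bare steel with a wooden bar on the black mat (206,213). The steel one fits because it stands on the mat and holds the castings and balls. I'll go above it and confirm with the wrist camera.

```bash
python3 -m inch '[{"x":-0.02,"y":-0.007,"z":-0.005,"wz":3},{"x":-0.06,"y":-0.021,"z":-0.015,"wz":9},{"x":-0.10,"y":-0.035,"z":-0.02,"wz":16},{"x":-0.14,"y":-0.05,"z":-0.02,"wz":23},{"x":-0.18,"y":-0.064,"z":-0.02,"wz":30},{"x":-0.22,"y":-0.078,"z":-0.02,"wz":37},{"x":-0.26,"y":-0.092,"z":-0.02,"wz":44},{"x":-0.30,"y":-0.106,"z":-0.02,"wz":49},{"x":-0.325,"y":-0.115,"z":-0.02,"wz":52},{"x":-0.335,"y":-0.118,"z":-0.02,"wz":53},{"x":-0.335,"y":-0.118,"z":-0.02,"wz":53,"gripper":1}]'
python3 - <<'E'
from h import *
s=st(); P=np.array(s['tool_pos']);R=np.array(s['eef_rot'])
p=read_camera('wrist'); save(p,'w1')
T=p['tool_from_camera'];K=p['camera_matrix'];print(np.round(T,3).tolist())
for l in ['pan_bar','pan','mat','pan_lip','casting0','ball0_center']:
    print(l,[(np.round(d['xyz'],3).tolist(),round(d['score'],2)) for d in tip_of(p,l)[:6]])
z=p['range_z'];v,u=np.indices(z.shape);c=np.stack([(u-K[0,2])/K[0,0]*z,(v-K[1,2])/K[1,1]*z,z],-1)
X=(c@T[:3,:3].T+T[:3,3])@R.T+P
np.save('w1.npy',X)
m=(z>0)&(X[...,2]>.112)&(X[...,2]<.14)
Q=X[m];print(len(Q),Q.mean(0),Q[:,2].max())
(cx,cy),wh,an=cv2.minAreaRect((Q[:,:2]*1000).astype(np.float32));print(cx,cy,wh,an)
t=(z>0)&(X[...,2]>.002)&(X[...,2]<.007);Q=X[t]
print(len(Q),cv2.minAreaRect((Q[:,:2]*1000).astype(np.float32)))
E
```

```text
t 1.3 p [0.2732 0.5898 0.2313] w 1.002 gf 0.0 F [0.5 0.  1.1]
[[-0.907, 0.42, 0.0], [0.42, 0.907, -0.0], [-0.0, -0.0, -1.0]] [-1.235  0.383  0.044  1.598 -0.018  1.161 -0.05 ]
[[0.0, -0.947, -0.321, 0.082], [1.0, 0.0, -0.0, -0.0], [0.0, -0.321, 0.947, -0.143], [0.0, 0.0, 0.0, 1.0]]
pan_bar [([0.222, 0.351, 0.112], 0.61), ([0.368, 0.639, 0.11], 0.59)]
pan [([0.513, 0.331, 0.001], 0.79), ([0.209, 0.335, 0.006], 0.79), ([0.357, 0.656, 0.0], 0.61)]
mat [([0.516, 0.345, 0.001], 0.55)]
pan_lip [([0.312, 0.724, 0.025], 0.64)]
casting0 []
ball0_center []
7481 [0.27718709 0.47102688 0.1213488 ] 0.12588840246111901
336.6380615234375 516.8480834960938 (417.52520751953125, 191.8394012451172) 54.77584457397461
4234 ((345.21514892578125, 575.8433837890625), (686.33544921875, 495.8135070800781), 66.09532165527344)validation failed for argument at $[0]...
```

View pics/w1.png

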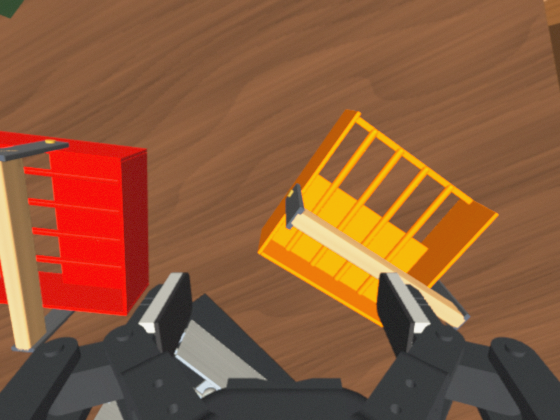

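The move was refused, so the arm is still at its start. The picture shows only the red (75,230) and orange (375,220) decoys, with part of the steel pan at (200,370). I'll resend with every key filled in.

```bash
cat > look.py <<'E'
import sys
from h import *
n=sys.argv[1]
s=st(); P=np.array(s['tool_pos']);R=np.array(s['eef_rot'])
p=read_camera('wrist'); save(p,n)
T=p['tool_from_camera'];K=p['camera_matrix']
for l in ['pan_bar','pan','mat','pan_lip','casting0','ball0_center']:
    print(l,[(np.round(d['xyz'],3).tolist(),round(d['score'],2)) for d in tip_of(p,l)[:6]])
z=p['range_z'];v,u=np.indices(z.shape);c=np.stack([(u-K[0,2])/K[0,0]*z,(v-K[1,2])/K[1,1]*z,z],-1)
X=(c@T[:3,:3].T+T[:3,3])@R.T+P
np.save(n+'.npy',X)
near=np.hypot(X[...,0]-.525,X[...,1]-.34)<.13
m=(z>0)&(X[...,2]>.118)&(X[...,2]<.14)&near
Q=X[m]; print('bar',len(Q),Q.mean(0),np.percentile(Q[:,2],[50,98]),cv2.minAreaRect((Q[:,:2]*1000).astype(np.float32)))
E
python3 -m inch '[{"x":-0.02,"y":-0.007,"z":-0.005,"wx":0,"wy":0,"wz":3,"gripper":1},{"x":-0.06,"y":-0.021,"z":-0.015,"wx":0,"wy":0,"wz":9,"gripper":1},{"x":-0.10,"y":-0.035,"z":-0.02,"wx":0,"wy":0,"wz":16,"gripper":1},{"x":-0.14,"y":-0.05,"z":-0.02,"wx":0,"wy":0,"wz":23,"gripper":1},{"x":-0.18,"y":-0.064,"z":-0.02,"wx":0,"wy":0,"wz":30,"gripper":1},{"x":-0.22,"y":-0.078,"z":-0.02,"wx":0,"wy":0,"wz":37,"gripper":1},{"x":-0.26,"y":-0.092,"z":-0.02,"wx":0,"wy":0,"wz":44,"gripper":1},{"x":-0.30,"y":-0.106,"z":-0.02,"wx":0,"wy":0,"wz":49,"gripper":1},{"x":-0.325,"y":-0.115,"z":-0.02,"wx":0,"wy":0,"wz":52,"gripper":1},{"x":-0.335,"y":-0.118,"z":-0.02,"wx":0,"wy":0,"wz":53,"gripper":1},{"x":-0.335,"y":-0.118,"z":-0.02,"wx":0,"wy":0,"wz":53,"gripper":1}]' && python3 look.py w2
```

```text
clock: 2.75
tool_pos: [0.5286, 0.3404, 0.2515]
eef_rot: [[-0.207, 0.978, 0.0], [0.978, 0.207, 0.0], [-0.0, 0.0, -1.0]]
ft_force: [-0.8, -0.6, 0.1]
width: 1.0
gripper_force: 0.0
t 2.75 p [0.5286 0.3404 0.2515] w 1.0 gf 0.0 F [-0.8 -0.6  0.1]
[[-0.207, 0.978, 0.0], [0.978, 0.207, 0.0], [-0.0, 0.0, -1.0]] [-0.913  0.336  0.343  1.644 -0.12   1.183 -0.333]
pan_bar [([0.528, 0.336, 0.119], 0.92)]
pan [([0.209, 0.337, 0.004], 0.95), ([0.513, 0.333, 0.005], 0.68)]
mat []
pan_lip [([0.433, 0.305, 0.024], 0.75), ([0.554, 0.394, 0.056], 0.51)]
casting0 [([0.576, 0.314, 0.03], 0.65)]
ball0_center [([0.551, 0.268, 0.033], 0.45)]
bar 3680 [0.52365107 0.34856653 0.12765471] [0.12777861 0.12924137] ((526.9020385742188, 338.9616394042969), (21.621007919311523, 190.48049926757812), 18.762117385864258)
```

View pics/w2.png

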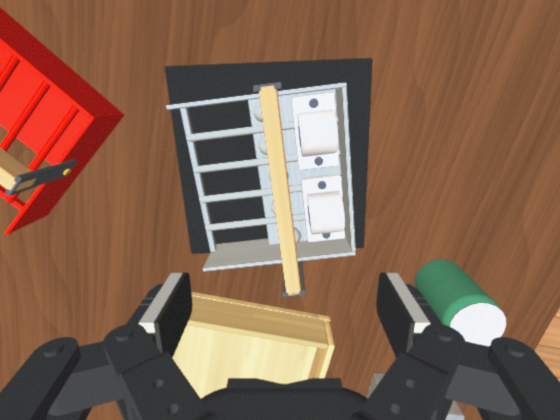

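The wrist view confirms the target: a steel pan on the black mat, with its wooden bar from (268,88) to (292,293), castings at (318,130) and (325,210), and balls by the bar. The bar's yaw is 18.7° and its centre is at z 0.116. The red pan at the left edge (40,110) is a decoy. I'll descend and grip.

```bash
python3 -m inch '[{"x":0,"y":-0.001,"z":0.02,"wx":0,"wy":0,"wz":-3,"gripper":1},{"x":-0.001,"y":-0.002,"z":0.055,"wx":0,"wy":0,"wz":-6.7,"gripper":1},{"x":-0.001,"y":-0.002,"z":0.09,"wx":0,"wy":0,"wz":-6.7,"gripper":1},{"x":-0.001,"y":-0.002,"z":0.12,"wx":0,"wy":0,"wz":-6.7,"gripper":1},{"x":-0.001,"y":-0.002,"z":0.14,"wx":0,"wy":0,"wz":-6.7,"gripper":1},{"x":-0.001,"y":-0.002,"z":0.151,"wx":0,"wy":0,"wz":-6.7,"gripper":1},{"x":-0.001,"y":-0.002,"z":0.1545,"wx":0,"wy":0,"wz":-6.7,"gripper":1},{"x":-0.001,"y":-0.002,"z":0.1545,"wx":0,"wy":0,"wz":-6.7,"gripper":0.4},{"x":-0.001,"y":-0.002,"z":0.1545,"wx":0,"wy":0,"wz":-6.7,"gripper":0.25},{"x":-0.001,"y":-0.002,"z":0.1545,"wx":0,"wy":0,"wz":-6.7,"gripper":0.2},{"x":-0.001,"y":-0.002,"z":0.1545,"wx":0,"wy":0,"wz":-6.7,"gripper":0.15},{"x":-0.001,"y":-0.002,"z":0.1545,"wx":0,"wy":0,"wz":-6.7,"gripper":0},{"x":-0.001,"y":-0.002,"z":0.1545,"wx":0,"wy":0,"wz":-6.7,"gripper":0},{"x":-0.001,"y":-0.002,"z":0.1545,"wx":0,"wy":0,"wz":-6.7,"gripper":0},{"x":-0.001,"y":-0.002,"z":0.1545,"wx":0,"wy":0,"wz":-6.7,"gripper":0}]' 100
```

```text
clock: 4.6
tool_pos: [0.5265, 0.3409, 0.0977]
eef_rot: [[-0.323, 0.946, 0.001], [0.946, 0.323, 0.001], [0.001, 0.001, -1.0]]
ft_force: [-0.7, -0.0, 5.0]
width: 0.145
gripper_force: 98.9
```

```bash
python3 -m inch '[{"x":0,"y":0,"z":-0.004,"wx":0,"wy":0,"wz":0,"gripper":0},{"x":0,"y":0,"z":-0.012,"wx":0.5,"wy":0,"wz":0,"gripper":0},{"x":0,"y":0,"z":-0.025,"wx":1.5,"wy":0,"wz":0,"gripper":0},{"x":0,"y":0,"z":-0.042,"wx":3,"wy":0,"wz":0,"gripper":0},{"x":0,"y":0,"z":-0.062,"wx":4.5,"wy":0,"wz":0,"gripper":0},{"x":0,"y":0,"z":-0.082,"wx":5.5,"wy":0,"wz":0,"gripper":0},{"x":0,"y":0,"z":-0.1,"wx":6,"wy":0,"wz":0,"gripper":0},{"x":0,"y":0,"z":-0.113,"wx":6,"wy":0,"wz":0,"gripper":0},{"x":0,"y":0,"z":-0.12,"wx":6,"wy":0,"wz":0,"gripper":0},{"x":0,"y":0,"z":-0.12,"wx":6,"wy":0,"wz":0,"gripper":0}]'
python3 look.py w3 | tail -4
```

```text
clock: 5.6
tool_pos: [0.5258, 0.3406, 0.217]
eef_rot: [[-0.323, 0.941, -0.098], [0.946, 0.322, -0.033], [0.0, -0.104, -0.995]]
ft_force: [0.1, 0.1, -9.0]
width: 0.148
gripper_force: 97.8
pan_lip [([0.423, 0.304, 0.156], 0.89), ([0.576, 0.31, 0.168], 0.59)]
casting0 [([0.546, 0.393, 0.143], 0.7), ([0.572, 0.311, 0.144], 0.63)]
ball0_center [([0.422, 0.301, 0.154], 0.21)]
bar 902 [0.54368267 0.35635967 0.1373884 ] [0.13777678 0.13990764] ((532.8629760742188, 326.32781982421875), (229.21934509277344, 88.81464385986328), 75.76421356201172)
```

View pics/w3.png

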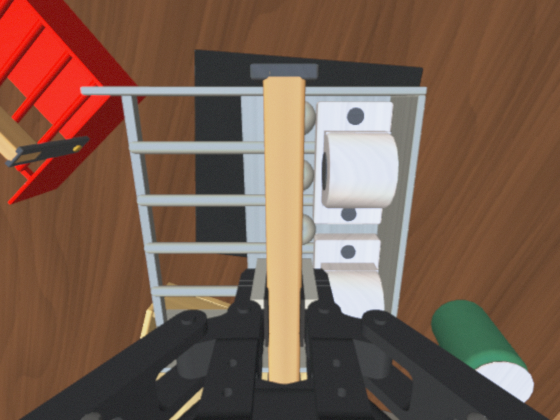

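Pan lifted and tilted rear-down, with balls at (300,118), (300,175) and (300,230) resting against the castings and nothing lost. I'll carry it to the tub in two legs.

```bash
python3 -m inch '[{"x":-0.006,"y":-0.001,"z":0,"wx":0,"wy":0,"wz":0,"gripper":0},{"x":-0.023,"y":-0.005,"z":0.001,"wx":0,"wy":0,"wz":0,"gripper":0},{"x":-0.045,"y":-0.010,"z":0.001,"wx":0,"wy":0,"wz":0,"gripper":0},{"x":-0.071,"y":-0.016,"z":0.002,"wx":0,"wy":0,"wz":0,"gripper":0},{"x":-0.100,"y":-0.023,"z":0.002,"wx":0,"wy":0,"wz":0,"gripper":0},{"x":-0.133,"y":-0.030,"z":0.003,"wx":0,"wy":0,"wz":0,"gripper":0},{"x":-0.165,"y":-0.037,"z":0.004,"wx":0,"wy":0,"wz":0,"gripper":0},{"x":-0.198,"y":-0.045,"z":0.005,"wx":0,"wy":0,"wz":0,"gripper":0},{"x":-0.230,"y":-0.052,"z":0.005,"wx":0,"wy":0,"wz":0,"gripper":0},{"x":-0.259,"y":-0.059,"z":0.006,"wx":0,"wy":0,"wz":0,"gripper":0},{"x":-0.285,"y":-0.065,"z":0.007,"wx":0,"wy":0,"wz":0,"gripper":0},{"x":-0.305,"y":-0.069,"z":0.007,"wx":0,"wy":0,"wz":0,"gripper":0},{"x":-0.318,"y":-0.072,"z":0.007,"wx":0,"wy":0,"wz":0,"gripper":0},{"x":-0.324,"y":-0.0735,"z":0.0075,"wx":0,"wy":0,"wz":0,"gripper":0}]'
python3 -m inch '[{"x":-0.006,"y":-0.001,"z":0,"wx":0,"wy":0,"wz":0.3,"gripper":0},{"x":-0.023,"y":-0.005,"z":0.001,"wx":0,"wy":0.1,"wz":1.3,"gripper":0},{"x":-0.045,"y":-0.010,"z":0.001,"wx":0,"wy":0.3,"wz":2.6,"gripper":0},{"x":-0.071,"y":-0.016,"z":0.002,"wx":0,"wy":0.4,"wz":4.1,"gripper":0},{"x":-0.100,"y":-0.023,"z":0.002,"wx":0,"wy":0.6,"wz":5.8,"gripper":0},{"x":-0.133,"y":-0.030,"z":0.003,"wx":0,"wy":0.8,"wz":7.6,"gripper":0},{"x":-0.165,"y":-0.037,"z":0.004,"wx":0,"wy":1,"wz":9.5,"gripper":0},{"x":-0.198,"y":-0.045,"z":0.005,"wx":0,"wy":1.2,"wz":11.3,"gripper":0},{"x":-0.230,"y":-0.052,"z":0.005,"wx":0,"wy":1.4,"wz":13.2,"gripper":0},{"x":-0.259,"y":-0.059,"z":0.006,"wx":0,"wy":1.6,"wz":14.9,"gripper":0},{"x":-0.285,"y":-0.065,"z":0.007,"wx":0,"wy":1.7,"wz":16.4,"gripper":0},{"x":-0.305,"y":-0.069,"z":0.007,"wx":0,"wy":1.8,"wz":17.5,"gripper":0},{"x":-0.318,"y":-0.072,"z":0.007,"wx":0,"wy":1.9,"wz":18.3,"gripper":0},{"x":-0.324,"y":-0.0735,"z":0.0075,"wx":0,"wy":1.95,"wz":18.6,"gripper":0},{"x":-0.324,"y":-0.0735,"z":0.0075,"wx":0,"wy":1.95,"wz":18.6,"gripper":0}]'
python3 - <<'E'
from h import *
s=st()
p=read_camera('top'); save(p,'t2'); q=read_camera('scene')
for l in ['tub','tray','pan_slots','pan_bar','pan_lip']:
  for r in (p,q): print(l,[(np.round(d['xyz'],3).tolist(),round(d['score'],2)) for d in tip_of(r,l)[:4]])
a=p['image'][120:300,230:500]; b=q['image'][100:300,100:400]
cv2.imwrite('pics/c2.png',cv2.resize(np.hstack([cv2.resize(a,(300,200)),b]),(800,267),interpolation=cv2.INTER_CUBIC)[:,:,::-1])
E
```

```text
clock: 7.35
tool_pos: [0.5604, 0.0066, 0.2174]
eef_rot: [[-0.319, 0.943, -0.099], [0.948, 0.317, -0.034], [-0.001, -0.104, -0.995]]
ft_force: [0.3, 0.4, -8.4]
width: 0.147
gripper_force: 97.8
clock: 8.85
tool_pos: [0.5947, -0.3217, 0.2169]
eef_rot: [[-0.001, 0.994, -0.106], [1.0, 0.001, -0.001], [-0.0, -0.106, -0.994]]
ft_force: [-0.3, -0.5, -8.1]
width: 0.148
gripper_force: 97.8
t 8.85 p [ 0.5947 -0.3217  0.2169] w 0.148 gf 97.8 F [-0.3 -0.5 -8.1]
[[-0.001, 0.994, -0.106], [1.0, 0.001, -0.001], [-0.0, -0.106, -0.994]] [-0.01   0.564  0.613  1.483 -0.269  1.285  0.631]
tub [([0.564, -0.323, 0.004], 0.65)]
tub [([0.559, -0.319, -0.002], 0.82)]
tray [([0.516, 0.019, -0.001], 0.78)]
tray [([0.524, 0.016, 0.001], 0.62)]
pan_slots [([0.334, 0.695, 0.02], 0.96), ([0.527, -0.321, 0.152], 0.86), ([0.19, 0.304, 0.02], 0.7)]
pan_slots [([0.333, 0.693, 0.018], 0.95), ([0.191, 0.296, 0.018], 0.92), ([0.53, -0.32, 0.15], 0.84), ([0.634, -0.28, 0.169], 0.43)]
pan_bar [([0.592, -0.321, 0.235], 0.88), ([0.365, 0.645, 0.109], 0.7), ([0.221, 0.349, 0.12], 0.69)]
pan_bar [([0.597, -0.322, 0.237], 0.92), ([0.37, 0.644, 0.112], 0.81), ([0.221, 0.349, 0.109], 0.64), ([0.789, 0.007, 0.003], 0.61)]
pan_lip [([0.317, 0.728, 0.02], 0.75), ([0.168, 0.267, 0.018], 0.65)]
pan_lip [([0.314, 0.733, 0.024], 0.98), ([0.491, -0.32, 0.157], 0.96), ([0.17, 0.267, 0.021], 0.84)]
```

View pics/c2.png

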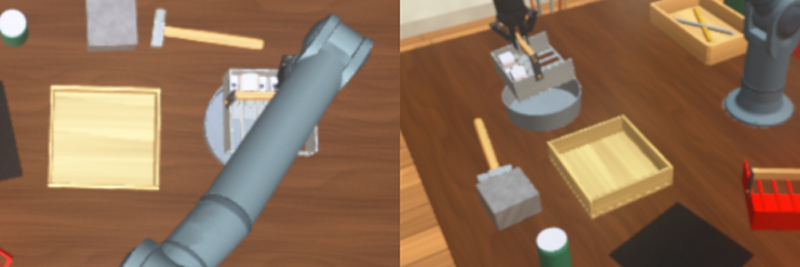

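```bash
python3 -m inch '[{"x":0,"y":0.0005,"z":0.002,"wx":-1,"wy":0,"wz":0,"gripper":0},{"x":0,"y":0.0015,"z":0.005,"wx":-3,"wy":0,"wz":0,"gripper":0},{"x":0,"y":0.0025,"z":0.008,"wx":-5,"wy":0,"wz":0,"gripper":0},{"x":0,"y":0.0035,"z":0.011,"wx":-7,"wy":0,"wz":0,"gripper":0},{"x":0,"y":0.0045,"z":0.0135,"wx":-9,"wy":0,"wz":0,"gripper":0},{"x":0,"y":0.005,"z":0.015,"wx":-10.5,"wy":0,"wz":0,"gripper":0},{"x":0,"y":0.0057,"z":0.0156,"wx":-12,"wy":0,"wz":0,"gripper":0},{"x":0,"y":0.0057,"z":0.0156,"wx":-12,"wy":0,"wz":0,"gripper":0}]'
python3 -m inch '[{"x":0,"y":0.0003,"z":0,"wx":-1,"wy":0,"wz":0,"gripper":0},{"x":0,"y":0.0007,"z":0,"wx":-2,"wy":0,"wz":0,"gripper":0},{"x":0,"y":0.001,"z":0,"wx":-3,"wy":0,"wz":0,"gripper":0},{"x":0,"y":0.0013,"z":0,"wx":-4,"wy":0,"wz":0,"gripper":0},{"x":0,"y":0.0017,"z":0,"wx":-5,"wy":0,"wz":0,"gripper":0},{"x":0,"y":0.002,"z":0,"wx":-6,"wy":0,"wz":0,"gripper":0},{"x":0,"y":0.0023,"z":0,"wx":-7,"wy":0,"wz":0,"gripper":0},{"x":0,"y":0.0027,"z":0,"wx":-8,"wy":0,"wz":0,"gripper":0},{"x":0,"y":0.003,"z":0,"wx":-9,"wy":0,"wz":0,"gripper":0},{"x":0,"y":0.0033,"z":0,"wx":-10,"wy":0,"wz":0,"gripper":0},{"x":0,"y":0.0037,"z":0,"wx":-11,"wy":0,"wz":0,"gripper":0},{"x":0,"y":0.004,"z":0,"wx":-12,"wy":0,"wz":0,"gripper":0},{"x":0,"y":0.004,"z":0,"wx":-12,"wy":0,"wz":0,"gripper":0},{"x":0,"y":0.004,"z":0,"wx":-12,"wy":0,"wz":0,"gripper":0},{"x":0,"y":0.004,"z":0,"wx":-12,"wy":0,"wz":0,"gripper":0},{"x":0,"y":0.004,"z":0,"wx":-12,"wy":0,"wz":0,"gripper":0},{"x":0,"y":0.004,"z":0,"wx":-12,"wy":0,"wz":0,"gripper":0},{"x":0,"y":0.004,"z":0,"wx":-12,"wy":0,"wz":0,"gripper":0},{"x":0,"y":0.004,"z":0,"wx":-12,"wy":0,"wz":0,"gripper":0},{"x":0,"y":0.004,"z":0,"wx":-12,"wy":0,"wz":0,"gripper":0}]'
python3 - <<'E'
from h import *
p=read_camera('wrist'); q=read_camera('scene')
for l in ['ball0_center','casting0']:
  for r in (p,q): print(l,[(np.round(d['xyz'],3).tolist(),round(d['score'],2)) for d in tip_of(r,l)[:6]])
b=q['image'][80:240,130:290]
cv2.imwrite('pics/c3.png',np.hstack([cv2.resize(p['image'],(480,360)),cv2.resize(b,(320,360),interpolation=cv2.INTER_CUBIC)])[:,:,::-1])
E
```

```text
clock: 10.25
tool_pos: [0.5977, -0.3209, 0.2008]
eef_rot: [[-0.001, 0.995, 0.103], [1.0, 0.001, 0.001], [0.0, 0.103, -0.995]]
ft_force: [-0.3, 0.1, -8.6]
width: 0.151
gripper_force: 97.8
clock: 12.25
tool_pos: [0.6034, -0.3205, 0.2015]
eef_rot: [[-0.003, 0.951, 0.309], [1.0, 0.002, 0.001], [-0.0, 0.309, -0.951]]
ft_force: [0.1, -0.6, -5.6]
width: 0.147
gripper_force: 98.2
ball0_center [([0.536, -0.395, 0.015], 0.55)]
ball0_center []
casting0 [([0.664, -0.277, 0.152], 0.77), ([0.662, -0.362, 0.147], 0.73)]
casting0 [([0.666, -0.366, 0.151], 0.57), ([0.664, -0.273, 0.148], 0.45)]
```

View pics/c3.png

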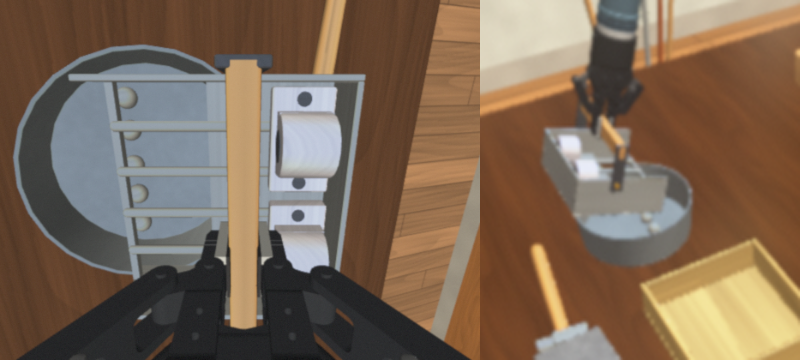

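At about 18° tilt both castings are still at the rear wall (305,140 and 300,240). At least four balls are visible at (127,97), (140,143), (135,190) and (143,220). I'll check by depth that they lie in the tub, and look for the fifth.

```bash
cat > tubchk.py <<'E'
from h import *
s=monitor.get_state(); P=np.array(s['tool_pos']);R=np.array(s['eef_rot'])
for cam in ['wrist','scene','top']:
    p=read_camera(cam);K=p['camera_matrix'];z=p['range_z'];v,u=np.indices(z.shape)
    c=np.stack([(u-K[0,2])/K[0,0]*z,(v-K[1,2])/K[1,1]*z,z],-1)
    if cam=='wrist': T=p['tool_from_camera'];X=(c@T[:3,:3].T+T[:3,3])@R.T+P
    else: X=(c-p['t'])@p['R']
    m=(z>0)&(np.hypot(X[...,0]-.561,X[...,1]+.32)<.1)&(X[...,2]>.013)&(X[...,2]<.04)
    n,_,stt,ce=cv2.connectedComponentsWithStats(m.astype(np.uint8))
    for i in range(1,n):
        if stt[i,4]>15:
            mm=_==i; print(cam,ce[i].round(),stt[i,4],X[mm].mean(0).round(3),X[mm][:,2].max().round(3))
E
python3 tubchk.py
```

```text
wrist [148. 113.] 482 [ 0.538 -0.251  0.023] 0.029
wrist [153. 158.] 171 [ 0.538 -0.289  0.024] 0.027
wrist [158. 188.] 232 [ 0.538 -0.317  0.022] 0.028
wrist [162. 225.] 360 [ 0.538 -0.354  0.023] 0.028
wrist [166. 260.] 271 [ 0.538 -0.391  0.024] 0.027
scene [215. 178.] 38 [ 0.538 -0.295  0.022] 0.029
top [377. 212.] 19 [ 0.531 -0.248  0.023] 0.03
top [387. 212.] 18 [ 0.531 -0.283  0.023] 0.03
top [399. 213.] 18 [ 0.529 -0.323  0.021] 0.031
top [408. 213.] 16 [ 0.531 -0.356  0.024] 0.03
top [419. 213.] 22 [ 0.53  -0.392  0.023] 0.036
```

All five balls are in the tub (z about 0.02). Next I level the pan and carry it to the tray.

```bash
python3 -m inch '[{"x":0.003,"y":0,"z":-0.002,"wx":1,"wy":0,"wz":0,"gripper":0},{"x":0.014,"y":-0.001,"z":-0.005,"wx":4,"wy":0,"wz":0,"gripper":0},{"x":0.03,"y":-0.002,"z":-0.009,"wx":7,"wy":0,"wz":0,"gripper":0},{"x":0.054,"y":-0.004,"z":-0.012,"wx":10,"wy":0,"wz":0,"gripper":0},{"x":0.081,"y":-0.006,"z":-0.015,"wx":13,"wy":0,"wz":0,"gripper":0},{"x":0.112,"y":-0.009,"z":-0.018,"wx":15,"wy":0,"wz":0,"gripper":0},{"x":0.146,"y":-0.012,"z":-0.02,"wx":17,"wy":0,"wz":0,"gripper":0},{"x":0.179,"y":-0.014,"z":-0.022,"wx":18,"wy":0,"wz":0,"gripper":0},{"x":0.213,"y":-0.017,"z":-0.024,"wx":18,"wy":0,"wz":0,"gripper":0},{"x":0.244,"y":-0.019,"z":-0.026,"wx":18,"wy":0,"wz":0,"gripper":0},{"x":0.271,"y":-0.022,"z":-0.027,"wx":18,"wy":0,"wz":0,"gripper":0},{"x":0.295,"y":-0.023,"z":-0.028,"wx":18,"wy":0,"wz":0,"gripper":0},{"x":0.315,"y":-0.025,"z":-0.029,"wx":18,"wy":0,"wz":0,"gripper":0},{"x":0.328,"y":-0.026,"z":-0.029,"wx":18,"wy":0,"wz":0,"gripper":0},{"x":0.3386,"y":-0.027,"z":-0.029,"wx":18,"wy":0,"wz":0,"gripper":0},{"x":0.3386,"y":-0.027,"z":-0.029,"wx":18,"wy":0,"wz":0,"gripper":0}]'
python3 - <<'E'
from h import *
s=st()
p=read_camera('wrist'); q=read_camera('scene')
for l in ['pan_lip','casting0','tray']:
  for r in (p,q): print(l,[(np.round(d['xyz'],3).tolist(),round(d['score'],2)) for d in tip_of(r,l)[:6]])
E
```

```text
clock: 14.3
tool_pos: [0.568, 0.0203, 0.2208]
eef_rot: [[-0.005, 1.0, 0.0], [1.0, 0.005, 0.001], [0.001, 0.0, -1.0]]
ft_force: [0.4, 0.1, -6.6]
width: 0.147
gripper_force: 98.2
t 14.3 p [0.568  0.0203 0.2208] w 0.147 gf 98.2 F [ 0.4  0.1 -6.6]
[[-0.005, 1.0, 0.0], [1.0, 0.005, 0.001], [0.001, 0.0, -1.0]] [-0.541  0.256  0.504  1.829 -0.14   1.091  0.019]
pan_lip [([0.466, 0.018, 0.148], 0.89), ([0.554, 0.016, 0.126], 0.73)]
pan_lip [([0.465, 0.016, 0.149], 0.95), ([0.315, 0.733, 0.026], 0.94), ([0.165, 0.268, 0.022], 0.6)]
casting0 [([0.612, 0.062, 0.152], 0.84), ([0.606, -0.022, 0.149], 0.57)]
casting0 [([0.61, -0.026, 0.15], 0.53), ([0.611, 0.059, 0.149], 0.46), ([0.79, 0.009, 0.0], 0.28)]
tray [([0.521, 0.018, -0.0], 0.96)]
tray [([0.524, 0.014, 0.003], 0.87)]
```

```bash
python3 -m inch '[{"x":0,"y":0.0005,"z":0.001,"wx":-1.5,"wy":0,"wz":0,"gripper":0},{"x":0,"y":0.0015,"z":0.003,"wx":-5,"wy":0,"wz":0,"gripper":0},{"x":0,"y":0.003,"z":0.005,"wx":-9,"wy":0,"wz":0,"gripper":0},{"x":0,"y":0.0045,"z":0.007,"wx":-13.5,"wy":0,"wz":0,"gripper":0},{"x":0,"y":0.006,"z":0.009,"wx":-18,"wy":0,"wz":0,"gripper":0},{"x":0,"y":0.007,"z":0.01,"wx":-22,"wy":0,"wz":0,"gripper":0},{"x":0,"y":0.0077,"z":0.0104,"wx":-24,"wy":0,"wz":0,"gripper":0}]'
python3 -m inch '[{"x":0,"y":0.0007,"z":0,"wx":-2,"wy":0,"wz":0,"gripper":0},{"x":0,"y":0.0013,"z":0,"wx":-4,"wy":0,"wz":0,"gripper":0},{"x":0,"y":0.002,"z":0,"wx":-6,"wy":0,"wz":0,"gripper":0},{"x":0,"y":0.0026,"z":0,"wx":-8,"wy":0,"wz":0,"gripper":0},{"x":0,"y":0.0033,"z":0,"wx":-10,"wy":0,"wz":0,"gripper":0},{"x":0,"y":0.004,"z":-0.0004,"wx":-12,"wy":0,"wz":0,"gripper":0},{"x":0,"y":0.0046,"z":-0.0006,"wx":-14,"wy":0,"wz":0,"gripper":0},{"x":0,"y":0.0052,"z":-0.0008,"wx":-16,"wy":0,"wz":0,"gripper":0},{"x":0,"y":0.0059,"z":-0.001,"wx":-18,"wy":0,"wz":0,"gripper":0},{"x":0,"y":0.0065,"z":-0.0012,"wx":-20,"wy":0,"wz":0,"gripper":0},{"x":0,"y":0.0071,"z":-0.0014,"wx":-22,"wy":0,"wz":0,"gripper":0},{"x":0,"y":0.0077,"z":-0.0016,"wx":-24,"wy":0,"wz":0,"gripper":0},{"x":0,"y":0.0077,"z":-0.0016,"wx":-24,"wy":0,"wz":0,"gripper":0},{"x":0,"y":0.0077,"z":-0.0016,"wx":-24,"wy":0,"wz":0,"gripper":0},{"x":0,"y":0.0077,"z":-0.0016,"wx":-24,"wy":0,"wz":0,"gripper":0},{"x":0,"y":0.0077,"z":-0.0016,"wx":-24,"wy":0,"wz":0,"gripper":0},{"x":0,"y":0.0077,"z":-0.0016,"wx":-24,"wy":0,"wz":0,"gripper":0}]'
python3 - <<'E'
from h import *
p=read_camera('wrist'); q=read_camera('scene')
for l in ['casting0']:
  for r in (p,q): print(l,[(np.round(d['xyz'],3).tolist(),round(d['score'],2)) for d in tip_of(r,l)[:6]])
b=q['image'][120:300,170:350]
cv2.imwrite('pics/c4.png',np.hstack([cv2.resize(p['image'],(440,330)),cv2.resize(b,(330,330),interpolation=cv2.INTER_CUBIC)])[:,:,::-1])
E
```

```text
clock: 15.4
tool_pos: [0.5726, 0.0171, 0.2086]
eef_rot: [[-0.001, 0.915, 0.403], [1.0, 0.001, 0.0], [0.0, 0.403, -0.915]]
ft_force: [-1.0, 0.6, -7.2]
width: 0.147
gripper_force: 98.2
clock: 17.1
tool_pos: [0.5823, 0.018, 0.2155]
eef_rot: [[-0.002, 0.669, 0.743], [1.0, 0.0, 0.002], [0.001, 0.743, -0.669]]
ft_force: [-0.1, -0.3, -4.8]
width: 0.15
gripper_force: 98.7
casting0 []
casting0 [([0.462, 0.074, 0.029], 0.53), ([0.467, -0.04, 0.033], 0.51)]
```

View pics/c4.png

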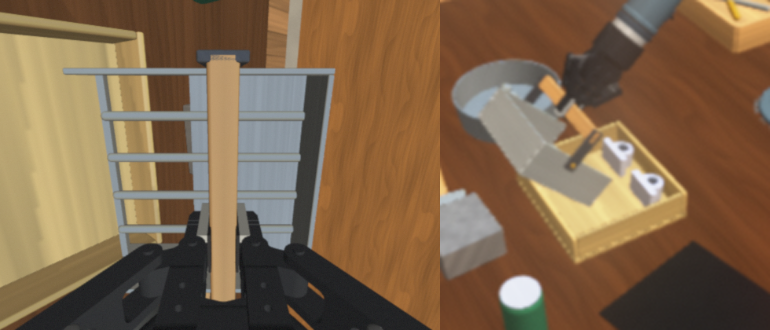

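Both castings stand in the tray (scene crop (618,155) and (648,187)) and the pan is empty. I'll measure the now-empty mat.

```bash
cat > mat.py <<'E'
from h import *
for cam in ['top','scene']:
    p=read_camera(cam);K=p['camera_matrix'];im=p['image'].astype(int)
    v,u=np.indices(im.shape[:2]); d=np.stack([(u-K[0,2])/K[0,0],(v-K[1,2])/K[1,1],np.ones_like(u)],-1)@p['R']
    o=-p['R'].T@p['t']; X=o+d*((.004-o[2])/d[...,2])[...,None]
    m=(im.max(-1)<45)&(np.hypot(X[...,0]-.516,X[...,1]-.343)<.19)
    n,l,s,c=cv2.connectedComponentsWithStats(m.astype(np.uint8)); i=1+s[1:,4].argmax()
    print(cam,s[i,4],cv2.minAreaRect((X[l==i][:,:2]*1000).astype(np.float32)),X[l==i].mean(0).round(4))
    print([(np.round(x['xyz'],3).tolist(),round(x['score'],2)) for x in tip_of(p,'mat')[:2]])
E
python3 mat.py
```

```text
Traceback (most recent call last):
  File "mat.py", line 7, in <module>
    n,l,s,c=cv2.connectedComponentsWithStats(m.astype(np.uint8)); i=1+s[1:,4].argmax()
                                                                      ~~~~~~~~~~~~~~^^
ValueError: attempt to get argmax of an empty sequence
```

```bash
sed -i 's/    n,l,s,c=/    near=np.hypot(X[...,0]-.516,X[...,1]-.343)<.08; print(near.sum(), np.median(im[near],0) if near.any() else o)\n    m=(np.abs(im-np.median(im[near],0)).max(-1)<14)\&(np.hypot(X[...,0]-.516,X[...,1]-.343)<.19)\n    n,l,s,c=/' mat.py; python3 mat.py
```

```text
1678 [63. 56. 54.]
top 4095 ((513.8822021484375, 340.997802734375), (223.24093627929688, 223.6415252685547), 14.102455139160156) [0.5151 0.3401 0.004 ]
[([0.516, 0.343, 0.001], 0.76)]
1849 [41. 37. 34.]
scene 4613 ((516.448486328125, 345.9449462890625), (223.38858032226562, 222.25103759765625), 14.123881340026855) [0.5207 0.353  0.004 ]
[([0.514, 0.344, 0.001], 0.67)]
```

```bash
python3 -m inch '[{"x":0,"y":-0.001,"z":-0.002,"wx":3,"wy":0,"wz":0,"gripper":0},{"x":0,"y":-0.002,"z":-0.004,"wx":9,"wy":0,"wz":0,"gripper":0},{"x":0,"y":-0.003,"z":-0.006,"wx":16,"wy":0,"wz":0,"gripper":0},{"x":0,"y":-0.004,"z":-0.008,"wx":23,"wy":0,"wz":0,"gripper":0},{"x":0,"y":-0.005,"z":-0.010,"wx":30,"wy":0,"wz":0,"gripper":0},{"x":0,"y":-0.006,"z":-0.011,"wx":37,"wy":0,"wz":0,"gripper":0},{"x":0,"y":-0.007,"z":-0.012,"wx":43,"wy":0,"wz":0,"gripper":0},{"x":0,"y":-0.007,"z":-0.013,"wx":47,"wy":0,"wz":0,"gripper":0},{"x":0,"y":-0.007,"z":-0.013,"wx":48,"wy":0,"wz":0,"gripper":0},{"x":0,"y":-0.007,"z":-0.013,"wx":48,"wy":0,"wz":0,"gripper":0}]'
```

```text
clock: 18.55
tool_pos: [0.5676, 0.0196, 0.2202]
eef_rot: [[-0.0, 0.997, 0.075], [1.0, 0.001, -0.007], [-0.007, 0.075, -0.997]]
ft_force: [-0.1, -1.7, -3.6]
width: 0.144
gripper_force: 98.6
```

```bash
python3 -m inch '[{"x":0,"y":0,"z":0,"wx":0,"wy":0,"wz":0,"gripper":0},{"x":0,"y":0,"z":0,"wx":0,"wy":0,"wz":0,"gripper":0}]'
```

```text
clock: 18.75
tool_pos: [0.5677, 0.0177, 0.2178]
eef_rot: [[0.004, 0.997, 0.079], [1.0, -0.003, -0.012], [-0.012, 0.079, -0.997]]
ft_force: [-0.6, 0.1, -4.1]
width: 0.148
gripper_force: 98.9
```

```bash
cat > to.py <<'E'
import sys
from h import *
from scipy.spatial.transform import Rotation as Ro
x,y,z,yaw=map(float,sys.argv[1:5]); a=np.radians(yaw)
s=st();P=np.array(s['tool_pos']);R=np.array(s['eef_rot'])
G=np.array([[-np.sin(a),np.cos(a),0],[np.cos(a),np.sin(a),0],[0,0,-1]])
print('shift',(R.T@(np.array([x,y,z])-P)).round(4),'rot',np.degrees(Ro.from_matrix(R.T@G).as_rotvec()).round(2))
E
python3 to.py .530 .3466 .215 14
```

```text
t 18.75 p [0.5677 0.0177 0.2178] w 0.148 gf 98.9 F [-0.6  0.1 -4.1]
[[0.004, 0.997, 0.079], [1.0, -0.003, -0.012], [-0.012, 0.079, -0.997]] [-0.495  0.201  0.426  1.89  -0.077  0.991 -0.043]
shift [ 0.3288 -0.0387 -0.0042] rot [  4.44   1.25 -14.18]
```

```bash
python3 -m inch '[{"x":0.007,"y":-0.001,"z":0,"wx":0.3,"wy":0.1,"wz":-0.5,"gripper":0},{"x":0.025,"y":-0.003,"z":0,"wx":1,"wy":0.3,"wz":-1.5,"gripper":0},{"x":0.05,"y":-0.006,"z":-0.001,"wx":2,"wy":0.5,"wz":-3,"gripper":0},{"x":0.083,"y":-0.01,"z":-0.001,"wx":3,"wy":0.7,"wz":-5,"gripper":0},{"x":0.118,"y":-0.014,"z":-0.002,"wx":4,"wy":0.9,"wz":-7,"gripper":0},{"x":0.153,"y":-0.018,"z":-0.002,"wx":4.4,"wy":1.1,"wz":-9,"gripper":0},{"x":0.188,"y":-0.022,"z":-0.003,"wx":4.4,"wy":1.2,"wz":-11,"gripper":0},{"x":0.223,"y":-0.026,"z":-0.003,"wx":4.4,"wy":1.2,"wz":-13,"gripper":0},{"x":0.256,"y":-0.03,"z":-0.004,"wx":4.4,"wy":1.25,"wz":-14.2,"gripper":0},{"x":0.285,"y":-0.034,"z":-0.004,"wx":4.4,"wy":1.25,"wz":-14.2,"gripper":0},{"x":0.308,"y":-0.036,"z":-0.004,"wx":4.4,"wy":1.25,"wz":-14.2,"gripper":0},{"x":0.322,"y":-0.038,"z":-0.004,"wx":4.4,"wy":1.25,"wz":-14.2,"gripper":0},{"x":0.3288,"y":-0.0387,"z":-0.0042,"wx":4.4,"wy":1.25,"wz":-14.2,"gripper":0},{"x":0.3288,"y":-0.0387,"z":-0.0042,"wx":4.4,"wy":1.25,"wz":-14.2,"gripper":0},{"x":0.3288,"y":-0.0387,"z":-0.0042,"wx":4.4,"wy":1.25,"wz":-14.2,"gripper":0}]'
python3 to.py .530 .3466 .0985 14
python3 - <<'E'
from h import *
for c in ['top','scene','wrist']:
  p=read_camera(c)
  for l in ['pan_bar','pan_lip','casting0']: print(c,l,[(np.round(d['xyz'],3).tolist(),round(d['score'],2)) for d in tip_of(p,l)[:4]])
E
```

```text
clock: 20.25
tool_pos: [0.5301, 0.3454, 0.2162]
eef_rot: [[-0.241, 0.97, 0.001], [0.97, 0.241, 0.0], [0.0, 0.001, -1.0]]
ft_force: [0.1, 0.2, -3.9]
width: 0.145
gripper_force: 98.9
t 20.25 p [0.5301 0.3454 0.2162] w 0.145 gf 98.9 F [ 0.1  0.2 -3.9]
[[-0.241, 0.97, 0.001], [0.97, 0.241, 0.0], [0.0, 0.001, -1.0]] [-0.822  0.366  0.225  1.666 -0.089  1.118 -0.329]
shift [1.200e-03 1.000e-04 1.177e-01] rot [ 0.07 -0.01 -0.03]
top pan_bar [([0.364, 0.642, 0.113], 0.7), ([0.53, 0.342, 0.233], 0.57)]
top pan_lip [([0.317, 0.726, 0.02], 0.82), ([0.166, 0.269, 0.021], 0.69)]
top casting0 [([0.464, -0.043, 0.032], 0.71), ([0.465, 0.073, 0.03], 0.56), ([0.534, -0.288, 0.017], 0.52)]
scene pan_bar [([0.222, 0.35, 0.11], 0.83), ([0.368, 0.642, 0.112], 0.78), ([0.53, 0.343, 0.235], 0.62)]
scene pan_lip [([0.314, 0.733, 0.023], 0.97), ([0.167, 0.265, 0.022], 0.9), ([0.434, 0.318, 0.146], 0.69), ([0.538, -0.285, 0.016], 0.45)]
scene casting0 [([0.462, -0.039, 0.034], 0.5), ([0.464, 0.074, 0.026], 0.4), ([0.439, -0.041, 0.028], 0.22)]
wrist pan_bar [([0.53, 0.347, 0.237], 0.73), ([0.767, 0.235, 0.0], 0.4)]
wrist pan_lip [([0.433, 0.322, 0.145], 0.72)]
wrist casting0 []
```

```bash
python3 -m inch '[{"x":0.001,"y":0,"z":0.01,"wx":0,"wy":0,"wz":0,"gripper":0},{"x":0.001,"y":0,"z":0.03,"wx":0,"wy":0,"wz":0,"gripper":0},{"x":0.001,"y":0,"z":0.055,"wx":0,"wy":0,"wz":0,"gripper":0},{"x":0.001,"y":0,"z":0.078,"wx":0,"wy":0,"wz":0,"gripper":0},{"x":0.001,"y":0,"z":0.095,"wx":0,"wy":0,"wz":0,"gripper":0},{"x":0.001,"y":0,"z":0.106,"wx":0,"wy":0,"wz":0,"gripper":0},{"x":0.001,"y":0,"z":0.112,"wx":0,"wy":0,"wz":0,"gripper":0},{"x":0.001,"y":0,"z":0.115,"wx":0,"wy":0,"wz":0,"gripper":0},{"x":0.001,"y":0,"z":0.117,"wx":0,"wy":0,"wz":0,"gripper":0},{"x":0.001,"y":0,"z":0.117,"wx":0,"wy":0,"wz":0,"gripper":0}]'
```

```text
clock: 21.85
tool_pos: [0.5301, 0.3485, 0.0998]
eef_rot: [[-0.243, 0.97, 0.002], [0.97, 0.243, 0.003], [0.002, 0.003, -1.0]]
ft_force: [0.1, 0.4, -3.6]
width: 0.149
gripper_force: 98.8
```

Still hanging freely, so I lower it a little at a time until it touches.

```bash
python3 -m inch '[{"x":0,"y":0,"z":0.001,"wx":0,"wy":0,"wz":0,"gripper":0},{"x":0,"y":0,"z":0.002,"wx":0,"wy":0,"wz":0,"gripper":0},{"x":0,"y":0,"z":0.002,"wx":0,"wy":0,"wz":0,"gripper":0}]'
```

```text
clock: 22.15
tool_pos: [0.5301, 0.3486, 0.0979]
eef_rot: [[-0.243, 0.97, 0.002], [0.97, 0.243, 0.003], [0.002, 0.003, -1.0]]
ft_force: [1.2, 0.6, -2.2]
width: 0.146
gripper_force: 99.1
```

```bash
python3 -m inch '[{"x":0,"y":0,"z":0.0007,"wx":0,"wy":0,"wz":0,"gripper":0},{"x":0,"y":0,"z":0.0007,"wx":0,"wy":0,"wz":0,"gripper":0.25},{"x":0,"y":0,"z":0.0007,"wx":0,"wy":0,"wz":0,"gripper":0.4},{"x":0,"y":0,"z":0.0007,"wx":0,"wy":0,"wz":0,"gripper":0.7},{"x":0,"y":0,"z":0.0007,"wx":0,"wy":0,"wz":0,"gripper":1},{"x":0,"y":0,"z":0.0007,"wx":0,"wy":0,"wz":0,"gripper":1},{"x":0,"y":0,"z":0.0007,"wx":0,"wy":0,"wz":0,"gripper":1},{"x":0,"y":0,"z":0.0007,"wx":0,"wy":0,"wz":0,"gripper":1}]'
python3 -m inch '[{"x":0,"y":0,"z":-0.01,"wx":0,"wy":0,"wz":0,"gripper":1},{"x":0,"y":0,"z":-0.03,"wx":0,"wy":0,"wz":0,"gripper":1},{"x":0,"y":0,"z":-0.06,"wx":0,"wy":0,"wz":0,"gripper":1},{"x":0,"y":0,"z":-0.09,"wx":0,"wy":0,"wz":0,"gripper":1},{"x":0,"y":0,"z":-0.13,"wx":0,"wy":0,"wz":0,"gripper":1},{"x":0,"y":0,"z":-0.16,"wx":0,"wy":0,"wz":0,"gripper":1},{"x":0,"y":0,"z":-0.18,"wx":0,"wy":0,"wz":0,"gripper":1},{"x":0,"y":0,"z":-0.18,"wx":0,"wy":0,"wz":0,"gripper":1},{"x":0,"y":0,"z":-0.18,"wx":0,"wy":0,"wz":0,"gripper":1}]'
python3 tubchk.py
python3 - <<'E'
from h import *
for c in ['top','scene','wrist']:
  p=read_camera(c)
  if c=='scene': save(p,'s9'); b=p['image']
  if c=='wrist': w=p['image']
  for l in ['pan','pan_bar','pan_lip','casting0','brick','can','hammer']: print(c,l,[(np.round(d['xyz'],3).tolist(),round(d['score'],2)) for d in tip_of(p,l)[:4]])
cv2.imwrite('pics/c9.png',np.hstack([cv2.resize(w,(400,300)),cv2.resize(b,(400,300))])[:,:,::-1])
E
```

```text
clock: 22.95
tool_pos: [0.5296, 0.3482, 0.0964]
eef_rot: [[-0.243, 0.97, 0.001], [0.97, 0.243, 0.002], [0.002, 0.001, -1.0]]
ft_force: [0.0, -0.1, 0.6]
width: 1.003
gripper_force: 0.0
clock: 23.85
tool_pos: [0.5294, 0.3478, 0.2769]
eef_rot: [[-0.243, 0.97, 0.002], [0.97, 0.243, 0.003], [0.002, 0.002, -1.0]]
ft_force: [-0.8, -0.6, -0.5]
width: 1.003
gripper_force: 0.0
scene [211. 174.] 82 [ 0.538 -0.333  0.021] 0.028
top [378. 211.] 33 [ 0.535 -0.25   0.024] 0.036
top [388. 211.] 32 [ 0.535 -0.284  0.023] 0.03
top [398. 212.] 32 [ 0.535 -0.322  0.023] 0.035
top [409. 212.] 32 [ 0.535 -0.356  0.025] 0.034
top [419. 212.] 37 [ 0.535 -0.393  0.023] 0.034
top pan [([0.36, 0.654, 0.003], 0.75), ([0.213, 0.338, -0.003], 0.74), ([0.515, 0.343, -0.0], 0.33)]
top pan_bar [([0.53, 0.349, 0.116], 0.86), ([0.215, 0.348, 0.116], 0.72), ([0.364, 0.645, 0.112], 0.61)]
top pan_lip [([0.434, 0.325, 0.027], 0.93), ([0.167, 0.267, 0.022], 0.9), ([0.315, 0.728, 0.02], 0.89), ([0.442, 0.072, 0.024], 0.21)]
top casting0 [([0.464, -0.041, 0.031], 0.75), ([0.467, 0.071, 0.03], 0.7)]
top brick [([0.789, 0.006
[... 543 characters left out ...]
434, 0.322, 0.028], 0.61)]
scene casting0 [([0.466, -0.042, 0.03], 0.79), ([0.464, 0.074, 0.029], 0.62)]
scene brick [([0.791, 0.006, 0.001], 0.97)]
scene can [([0.766, 0.232, -0.004], 0.92), ([0.519, 0.348, 0.002], 0.62), ([0.438, -0.041, 0.029], 0.47)]
scene hammer [([0.77, -0.218, 0.0], 0.96)]
wrist pan [([0.211, 0.338, 0.003], 0.82), ([0.516, 0.341, 0.005], 0.8), ([0.516, 0.344, 0.003], 0.22)]
wrist pan_bar [([0.531, 0.347, 0.118], 0.71), ([0.433, 0.321, 0.024], 0.61)]
wrist pan_lip [([0.432, 0.323, 0.026], 0.9), ([0.467, 0.075, 0.029], 0.16)]
wrist casting0 [([0.466, 0.072, 0.031], 0.6)]
wrist brick [([0.788, 0.011, 0.001], 0.71)]
wrist can [([0.764, 0.236, 0.003], 0.9)]
wrist hammer []
```

View pics/c9.png

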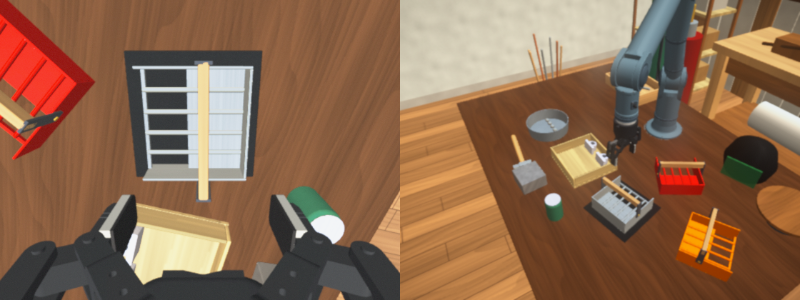

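The empty pan stands centred on its mat (wrist view (200,120)). The castings are in the tray, the balls are in the tub, and the brick, tin and hammer haven't moved.

```bash
python3 -c "
from cell import order
print(order.finish_job())"
```

```text
the job is handed in; nothing more can be done
None
```

I handed the job in at about 24 s: all five balls are in the tub, both castings are in the tray, the empty pan is upright on the middle of its mat, and the brick, tin and hammer haven't moved; no verdict was returned.

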